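# Clear the laundry tray into the scrap drawer

### The job

Clear the rubbish off the stainless tray on the laundry bench: pull the bench's scrap drawer well open, get the three broken scraps (two soap ends and the snapped wooden stub) into it, and push the drawer fully shut. The soap is brittle, so use only a light grip on it; leave the lint scraper, the brush and the glass bottle where they are on the tray.

Things in the scene. Friction and masses are not known exactly. Their poses are not given: they have to be found in the camera images.
- bench: Fixed cement block 420 mm (x) by 300 mm (y) with a stainless tray on top, tray floor 125 mm above the table. A 12 mm lip runs along both long sides and the back (+x) end; the front (-x) end, above the drawer, has none. Origin: centre of the underside; z up. Its front end points to the robot's left (about world +y), turned a little differently each time.
- drawer (a joint): Scrap drawer in the bench's front (-x) end: opening in m, 0 fully shut, 0.18 at its stop. It slides along the bench's -x with about 2 N of friction and stays where it is left; it may start up to 35 mm open.
- drawer_floor (a point): Centre of the drawer's inner floor, 24 mm above the table; moves with the drawer, axes as the bench's. Inside: 186 mm (x) by 242 mm (y); side and back walls 60 mm high, wooden front 16 mm thick, its top 76 mm above this floor. Fully out, all but the rear 10 mm is open from above. The bench's slab passes 84 mm above this floor: scraps must lie lower for it to shut.
- drawer_handle (a point): Middle of the drawer's bar handle, moves with the drawer: level steel bar 12 mm thick, 130 mm long along the bench's y, 79 mm above the table, axis 50 mm out (bench's -x) from the drawer front's outer face (44 mm free gap behind it), 161 mm out from point drawer_floor. Free from above.
- soap_long: Scrap: the longer tan laundry-soap end, a block 90 mm (x) by 50 mm (y) by 34 mm high, broken at its +x end. Brittle: crushed by a squeeze above about 70 N per finger (hold it with 20 to 50 N). About 130 g. Lies flat on the tray. Its origin is the centre of its underside, z up.
- soap_short: Scrap: the shorter tan laundry-soap end, 66 mm (x) by 50 mm (y) by 34 mm high, broken at its +x end. Brittle as the other. About 100 g. Lies flat on the tray. Its origin is the centre of its underside, z up.
- wood_stub: Scrap: snapped-off end of a wooden brush back, about 106 mm (x) by 40 mm (y) by 28 mm high, round at its -x end and splintered at its +x end (centred on the origin within 4 mm). About 70 g. Lies flat on the tray. Its origin is the centre of its underside, z up.
- lint_scraper: To be left alone: white plastic comb-like lint scraper, 95 mm (x) by 64 mm (y), 14 mm high, its teeth along -y; lies among the scraps and changes places with them. Its origin is the centre of its underside, z up.
- brush: To be left alone: purple scrubbing brush lying bristles down across the back part of the tray, 150 mm (x) by 52 mm by 40 mm high. Its origin is the centre of its underside, z up.
- bottle: To be left alone: closed clear glass bottle standing in the back corner of the tray, 56 mm across, 150 mm tall. Its origin is the centre of its underside, z up.

How it is judged:
On the way, in this order (a step that is already met when the one before it is completed fails the run):
1. the drawer is pulled open by at least 120 mm (value of joint drawer above 0.12 m), for 0.1 s.
2. all three scraps are inside the drawer (x of soap_long in the frame of drawer_floor between -0.092 and 0.092 m and y of soap_long in the frame of drawer_floor between -0.122 and 0.122 m and z of soap_long in the frame of drawer_floor between -0.01 and 0.055 m and x of soap_short in the frame of drawer_floor between -0.092 and 0.092 m and y of soap_short in the frame of drawer_floor between -0.122 and 0.122 m and z of soap_short in the frame of drawer_floor between -0.01 and 0.055 m and x of wood_stub in the frame of drawer_floor between -0.092 and 0.092 m and y of wood_stub in the frame of drawer_floor between -0.122 and 0.122 m and z of wood_stub in the frame of drawer_floor between -0.01 and 0.055 m), for 0.2 s.
At the end, for the whole second after the job is handed in: All three scraps lie at rest inside the drawer (origins within its inner walls, less than 55 mm above its floor), the drawer is shut to within 8 mm, the bottle stands upright, and the bottle, the brush and the lint scraper are within 40 mm of where they started (all of step 2 and value of joint drawer below 0.008 m and linear speed of each of soap_long, soap_short, wood_stub below 0.03 m/s and distance of each of lint_scraper, brush, bottle from where it was at the start of the episode below 0.04 m and angle between bottle's own z axis and vertical below 0.35 rad); the robot touches nothing.
It fails at once if the lint scraper on the tray is shifted more than 40 mm or lifted away (distance of lint_scraper from where it was at the start of the episode above 0.04 m).
It fails at once if the brush on the tray is shifted more than 40 mm or lifted away (distance of brush from where it was at the start of the episode above 0.04 m).
It fails at once if the bottle on the tray is shifted more than 40 mm or lifted away (distance of bottle from where it was at the start of the episode above 0.04 m).
It fails at once if the glass bottle is tipped (angle between bottle's own z axis and vertical above 0.35 rad).
It fails at once if a soap end is crushed (fingers press on it with more than 140 N in all, about 70 N from each) (contact force between the fingers and soap_long above 140 N or contact force between the fingers and soap_short above 140 N).
It also fails if it takes over 72 s, if anything falls off the work surface, if the arm or the gripper's body presses on something with over 40 N, if the wrist force passes 120 N, or if a joint passes its speed limit or range.

### The arm

A 6-joint arm with a two-finger parallel gripper is mounted at the origin on the work surface. World frame = base frame: x ahead of the robot, y to its left, z up, the work surface at z = 0. Lengths are in m, angles in rad, forces in N, time in s.
With the tool pointing down it reaches from about 0.225 to 0.875 m from the base axis. Payload 3.4 kg.
Tool frame: the origin (TCP) lies on the centre line of the jaws, within the pads' length; the fingertips stand 17 mm ahead of it and the grasp point (between the pads) lies 2 mm behind it (nose_length is the distance from the TCP to the fingertips, in m); z points along the fingers, y is the line along which they close (so a half turn about z gives the same grasp; the last joint's range is limited). The gripper opens to 85 mm and grips with 20 to 120 N. Pads are 22 mm wide; open, the fingers measure 114 mm over their backs; the gripper's body (76 mm by 85 mm) begins 54 mm behind the grasp point. The pads swing forward as they close: fully open they stand 13 mm farther back than shut.
Start: joints at [-1.261, 0.276, 1.505, -0, 1.361, -0.121], TCP at [0.24, -0.522, 0.248] pointing down, gripper open.
Joint ranges: [-2.89, 2.89], [-0.75, 2.08], [0.22, 2.7], [-1.18, 4.32], [0.11, 2.71], [-2.7, 2.7]. Speed limits (rad/s): [2.57, 2.57, 3.14, 3.14, 3.14, 3.14].

### API

Orientations are given as a unit quaternion [w, x, y, z].
In Python, from rig import get_state, get_image, sign_off, find_in, place_of, nose_length gives the robot as it stands.
- The arm moves only by the tool apply_moves, never from a script. Its argument "deltas" is one flat list of numbers, 5 for each row, row after row: the finger opening in mm, from 0 to 85.4, then the shift along the tool's x, y, z in mm, then the turn about the tool's z in degrees. A call has 1 to 12 rows; each row is the pose to reach, as a shift and turn from the pose commanded when the call began, along the tool's axes at that moment; what a row does not reach only later rows make up. A row lasts 1/12 s, in which the tool goes at most 41.7 mm and 7.16 degrees, less where a joint would pass 70% of its speed; a pose out of reach is approached as far as the arm can. A call with a gripper value outside its range is refused whole. The fingers move at their own pace and stop on an object; "squeeze" is the grip in N (left out, the last holds). Time passes only in rows, so rows that repeat a pose let the fingers close. It gives the time, the measured TCP pose, the force, the opening and the grip force at its end, in the units of the state.
- get_state(): the state, without advancing time (a new reading comes with each control period).
- get_image(name): name is "scene" or "top"; returns a dict with "frame" (480x640x3 uint8, red, green, blue), "K" (3x3 intrinsics, pixels), "k1" (the pictures are not rectified: a ray, as slopes to the right and down, at radius r is drawn at 1 + k1 r^2 times it, then the intrinsics apply), "position" and "orientation" of the camera in the world. Camera axes: x right, y down, z forward; pixel columns grow to the right and rows downward; lengths in m; the calibration is good to about 2 mm. A picture is of the moment at which its call begins. There is no depth.
- sign_off(): hands the job in; it is judged then, once.
Trained networks look in a picture, given as the dict that the camera call returned (one of the last four; its "shot" number tells which), for a name from the list of things; names that differ only in an ending like _2 or _b are one class to them, and where a whole thing is asked for, a point or a joint stands for the part that bears it (a point fixed in the world has none). Each returns a list of dicts, best first, with "score" (0 to 1); they miss things now and then, are a little off and sometimes report something else, mostly with a low value. They report only what shows in the picture. A call takes as long as a camera call.
- find_in(query, picture): "point" ([column, row] in pixels, amid what is visible of it).
- place_of(query, picture): "point" ([column, row] in pixels: a listed point, or the origin of a listed thing).
The state is a dict: "clock": time; "qpos": joint angles; "qd": joint speeds; "effort": joint torques, N m; "position": TCP position; "ee_rot": TCP orientation; "contact_force": force on the tool from outside, world axes, zero at the start; "moment": the same for the moment, N m; "width": finger opening in m; "gripper_force": force on a finger pad.
Only numpy, scipy, OpenCV 4.12 (cv2) and the standard library are available. Lean on these libraries where they do the work, as an engineer would, in place of code of your own. Each camera call takes 0.05 s, during which the arm holds its last target. There are 200 camera calls.

## Working session

There is one attempt and no reset: what is moved stays moved. The work goes in short steps, Python scripts to look and compute and a tool call to move; the robot and the scene stay as the last step left them, time stands still between calls to the robot, and variables do not carry over. Pictures are saved under pics/ and viewed, at most 10 in all, crops included, and the job is handed in when it is done.

Besides the shell and the picture viewer there is one more tool, called after "Call:" as a command line: name --argument value ..., lists and objects as JSON in quotes. apply_moves: Moves the arm, as the interface text tells. Its arguments: {"type":"object","properties":{"deltas":{"type":"array"},"squeeze":{"type":"number"}},"required":["deltas"]}

```bash
mkdir -p pics
cat > h.py <<'E'
import numpy as np, cv2
from scipy.spatial.transform import Rotation as R
from rig import *
def q2R(q): return R.from_quat([q[1],q[2],q[3],q[0]]).as_matrix()
def px2w(im,p,z):
    K=np.array(im["K"]);k=im["k1"]
    d=cv2.undistortPoints(np.array([[p]],float),K,np.array([k,0,0,0.]))[0,0]
    v=q2R(im["orientation"])@np.array([d[0],d[1],1]); c=np.array(im["position"])
    return c+v*(z-c[2])/v[2]
def w2px(im,w):
    Rm=q2R(im["orientation"]); p=Rm.T@(np.array(w)-im["position"])
    return cv2.projectPoints(p.reshape(1,1,3),np.zeros(3),np.zeros(3),np.array(im["K"],float),np.array([im["k1"],0,0,0.]))[0].ravel()
def save(im,n): cv2.imwrite("pics/"+n,im["frame"][:,:,::-1])
E
python3 - <<'E'
from h import *
s=get_state();print(s["position"],s["ee_rot"],s["width"],nose_length() if callable(nose_length) else nose_length)
Z=dict(bench=0,drawer_handle=.079,drawer_floor=.024,soap_long=.125,soap_short=.125,wood_stub=.125,lint_scraper=.125,brush=.125,bottle=.125)
for c in("top","scene"):
    im=get_image(c);save(im,c+"0.png");print(c,im["position"])
    for n,z in Z.items():
        for r in place_of(n,im)[:2]:
            print(n,round(r["score"],2),np.round(r["point"]),np.round(px2w(im,r["point"],z),3))
E
```

```text
[ 0.23996364 -0.5219796   0.2474434 ] [-9.20893083e-04  9.76891329e-01  2.13734595e-01 -7.83057647e-05] 0.08539272693791009 0.017
top [ 0.42772843 -0.07847312  1.04420297]
bench 0.7 [365. 280.] [ 0.516 -0.154  0.   ]
drawer_handle 0.97 [196. 267.] [0.532 0.133 0.079]
soap_long 0.8 [286. 314.] [ 0.453 -0.022  0.125]
soap_short 0.69 [288. 224.] [ 0.597 -0.023  0.125]
wood_stub 0.71 [372. 227.] [ 0.591 -0.157  0.125]
lint_scraper 0.9 [367. 314.] [ 0.452 -0.149  0.125]
brush 0.74 [468. 303.] [ 0.468 -0.307  0.125]
bottle 0.92 [462. 209.] [ 0.619 -0.304  0.125]
scene [0.9679306  0.24003836 0.54654248]
drawer_handle 0.66 [450. 294.] [0.531 0.135 0.079]
soap_long 0.88 [371. 198.] [ 0.464 -0.024  0.125]
soap_long 0.26 [315. 252.] [ 0.602 -0.027  0.125]
soap_short 0.82 [314. 252.] [ 0.603 -0.028  0.125]
wood_stub 0.8 [240. 215.] [ 0.598 -0.158  0.125]
lint_scraper 0.91 [303. 168.] [ 0.454 -0.154  0.125]
lint_scraper 0.73 [243. 214.] [ 0.594 -0.157  0.125]
brush 0.65 [226. 150.] [ 0.478 -0.297  0.125]
brush 0.33 [154. 190.] [ 0.625 -0.308  0.125]
bottle 0.8 [158. 193.] [ 0.626 -0.298  0.125]
```

View pics/top0.png

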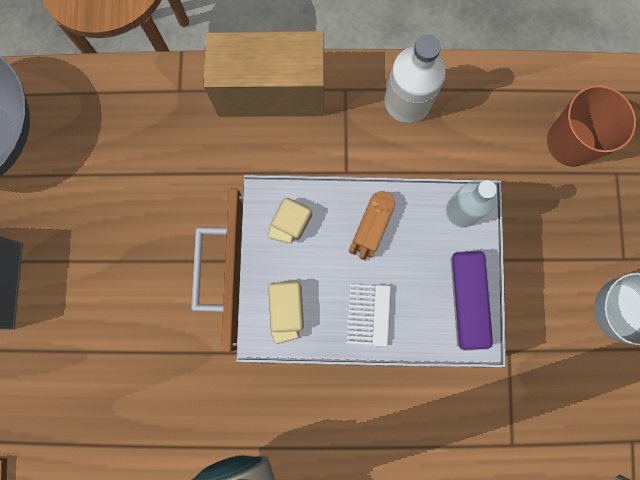

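View pics/scene0.png

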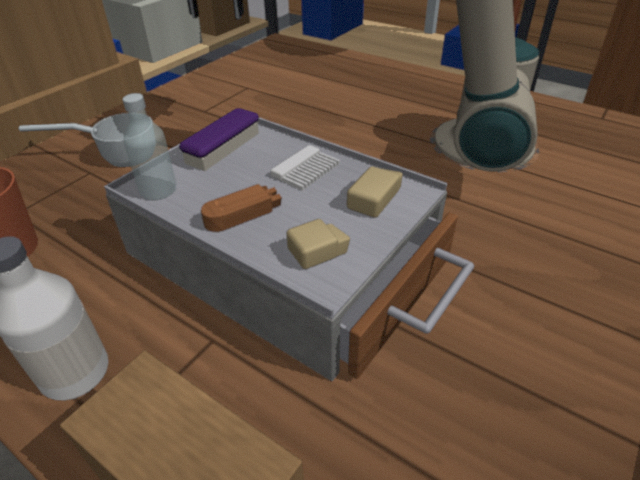

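The top view shows the two soaps at (290,220) and (286,310), the stub at (373,225), the scraper at (368,315), the brush at (470,300) and the bottle at (470,205). The drawer front is at column 235 and the handle bar at column 195, rows 230–310. The detections agree with this.

```bash
cat >> h.py <<'E'
def blobs(im,lo,hi,z,amin=250,box=None):
    hsv=cv2.cvtColor(im["frame"],cv2.COLOR_RGB2HSV); m=cv2.inRange(hsv,lo,hi)
    if box: b=np.zeros_like(m);b[box[1]:box[3],box[0]:box[2]]=1;m*=b
    m=cv2.morphologyEx(m,cv2.MORPH_OPEN,np.ones((3,3)))
    for c in cv2.findContours(m,cv2.RETR_EXTERNAL,cv2.CHAIN_APPROX_NONE)[0]:
        if cv2.contourArea(c)<amin: continue
        w=np.array([px2w(im,p,z)[:2] for p in c[:,0]],np.float32)*1000
        r=cv2.minAreaRect(w); P=cv2.boxPoints(r)
        e=P[1]-P[0];f=P[2]-P[1]; l=e if np.hypot(*e)>np.hypot(*f) else f
        print("blob px",c[:,0].mean(0).round(),"c",np.round(r[0]),"size",np.round(r[1]),"long-axis deg",np.degrees(np.arctan2(l[1],l[0])).round(1)%180)
E
python3 - <<'E'
from h import *
im=get_image("top");box=(246,180,420,360)
print("soap");blobs(im,(18,70,120),(32,255,255),.155,box=box)
print("wood");blobs(im,(5,120,80),(17,255,255),.15,box=box)
a,b=px2w(im,(245,177),.137),px2w(im,(502,182),.137);print("edge",a,b,np.degrees(np.arctan2(*(a-b)[:2])))
a,b=px2w(im,(237,360),.137),px2w(im,(504,366),.137);print("edge",a,b,np.degrees(np.arctan2(*(a-b)[:2])))
a,b=px2w(im,(197,231),.085),px2w(im,(194,308),.085);print("handle",a,b)
hsv=cv2.cvtColor(im["frame"],cv2.COLOR_RGB2HSV);print(hsv[220,295],hsv[305,286],hsv[225,372],hsv[240,290])
E
```

```text
soap
blob px [285. 307.] c [462. -21.] size [77. 48.] long-axis deg 3.4
blob px [288. 220.] c [596. -26.] size [48. 64.] long-axis deg 153.8
wood
blob px [371. 228.] c [ 591. -157.] size [ 39. 112.] long-axis deg 156.3
edge [0.67119271 0.04580685 0.137     ] [ 0.6618543  -0.36877139  0.137     ] 1.2903746978251023
edge [0.3819076  0.05364532 0.137     ] [ 0.37029448 -0.35800951  0.137     ] 1.615931598433918
handle [0.59229553 0.13226849 0.085     ] [0.46356185 0.13372646 0.085     ]
[ 24  76 217] [ 24  76 218] [ 13 144 182] [ 23  79 201]
```

Call:
apply_moves --deltas '[85,30,0,0,6,85,60,0,0,12,85,90,0,0,18,85,120,0,0,23]' --squeeze 35

```text
clock: 1.38
position: [0.35, -0.4719, 0.2484]
ee_rot: [0.0, 1.0, 0.012, 0.0]
contact_force: [0.5, -0.3, -1.2]
width: 0.0849
gripper_force: 0.0
```

Call:
apply_moves --deltas '[85,13,-39,0,1,85,26,-78,0,2,85,39,-117,0,3,85,52,-156,0,3,85,65,-195,0,3,85,78,-234,0,3,85,91,-273,0,3,85,104,-312,0,3,85,117,-351,0,3,85,130,-390,0,3,85,143,-429,0,3,85,156,-468,0,3]'

```text
clock: 2.38
position: [0.4916, 0.002, 0.2486]
ee_rot: [0.0, 1.0, -0.011, 0.0]
contact_force: [1.0, -0.6, -0.8]
width: 0.085
gripper_force: 0.0
```

Call:
apply_moves --deltas '[42,10,-33,0,0,42,20,-66,0,0,42,30,-100,0,0,42,36,-134,0,0,42,36,-134,0,0]'

```text
clock: 2.8
position: [0.5316, 0.1389, 0.2482]
ee_rot: [-0.002, 1.0, -0.009, 0.001]
contact_force: [-0.3, -0.2, -0.5]
width: 0.0419
gripper_force: 0.0
```

Run:
```python
from h import *
s=get_state();print(s["position"],s["ee_rot"],s["width"])
im=get_image("scene")
save(im,"s1.png")
for n in("top","scene"):
    im=get_image(n)
    for r in place_of("drawer_handle",im)[:1]:print(r["score"],px2w(im,r["point"],.079))
```

```text
[0.53159987 0.13894237 0.24816151] [-2.13408051e-03  9.99956821e-01 -9.01832348e-03  6.87206382e-04] 0.04191313902649956
0.91 [0.52998183 0.13446675 0.079     ]
0.9 [0.53464715 0.13358534 0.079     ]
```

Call:
apply_moves --deltas '[42,0,5,35,0,42,0,5,70,0,42,0,5,100,0,42,0,5,125,0,42,0,5,145,0,42,0,5,160,0,42,0,5,170,0,0,0,5,170,0,0,0,5,170,0,0,0,5,170,0,0,0,5,170,0,0,0,5,170,0]'

```text
clock: 4.05
position: [0.5304, 0.128, 0.0789]
ee_rot: [0.0, 1.0, -0.011, 0.0]
contact_force: [-0.3, -0.4, -2.0]
width: 0.0109
gripper_force: 34.3
```

Call:
apply_moves --deltas '[0,0,-10,0,0,0,0,-25,0,0,0,0,-40,0,0,0,0,-55,0,0,0,0,-70,0,0,0,0,-85,0,0,0,0,-100,0,0,0,0,-115,0,0,0,0,-128,0,0,0,0,-138,0,0,0,0,-145,0,0,0,0,-145,0,0]'

```text
clock: 5.05
position: [0.5341, 0.2755, 0.0789]
ee_rot: [-0.001, 1.0, -0.011, 0.001]
contact_force: [-2.0, 3.0, 2.7]
width: 0.0104
gripper_force: 34.9
```

Call:
apply_moves --deltas '[0,0,-3,0,0,0,0,-6,0,0,0,0,-9,0,0,0,0,-12,0,0,0,0,-15,0,0]'

```text
clock: 5.47
position: [0.5344, 0.2877, 0.0789]
ee_rot: [0.0, 1.0, -0.012, 0.0]
contact_force: [-1.4, -1.8, 5.5]
width: 0.0106
gripper_force: 35.1
```

Call:
apply_moves --deltas '[0,0,-4,0,0,0,0,-8,0,0,0,0,-12,0,0,0,0,-12,0,0]'

```text
clock: 5.8
position: [0.5348, 0.3007, 0.0789]
ee_rot: [-0.001, 1.0, -0.012, 0.001]
contact_force: [-0.5, 0.3, 4.6]
width: 0.0107
gripper_force: 35.1
```

Run:
```python
from h import *
im=get_image("top");save(im,"top2.png")
for r in place_of("drawer_floor",im)[:1]:print(r["score"],px2w(im,r["point"],.024))
for r in place_of("drawer_handle",im)[:1]:print(r["score"],px2w(im,r["point"],.079))
```

```text
0.58 [0.52727247 0.13833519 0.024     ]
0.84 [0.5348635  0.30349598 0.079     ]
```

View pics/top2.png

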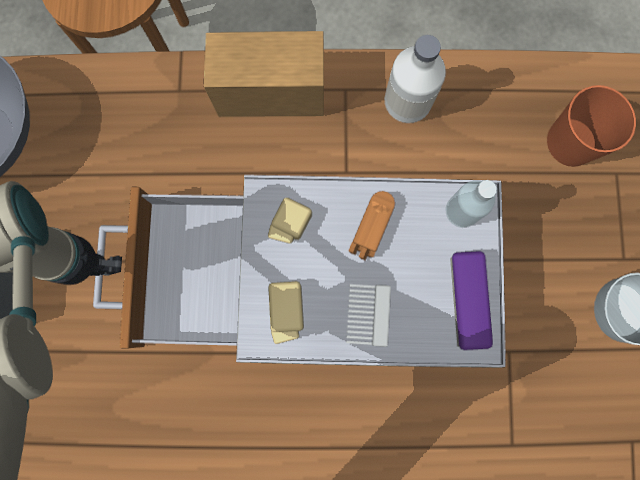

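The drawer is almost fully out: its front is at column 135, with the floor visible over columns 150–240. Next I release the handle and go to the long soap.

Call:
apply_moves --deltas '[42,0,0,0,0,42,0,0,0,0,42,0,0,0,0,42,0,0,-20,0,42,0,0,-55,0,42,0,0,-90,0,72,-5,30,-115,-2,72,-12,65,-130,-5,72,-20,100,-140,-5,72,-28,138,-140,-5,72,-36,176,-140,-5,72,-44,214,-140,-5]'

```text
clock: 6.95
position: [0.4845, 0.0857, 0.2183]
ee_rot: [0.0, 0.999, 0.032, 0.0]
contact_force: [1.0, -0.5, -0.1]
width: 0.0722
gripper_force: 0.0
```

Call:
apply_moves --deltas '[72,0,37,0,0,72,0,70,0,0,72,0,95,0,0,72,0,108,0,0,72,0,108,0,0]'

```text
clock: 7.37
position: [0.4924, -0.0234, 0.218]
ee_rot: [0.001, 1.0, 0.03, -0.0]
contact_force: [0.1, 0.6, -0.3]
width: 0.0718
gripper_force: 0.0
```

Run:
```python
from h import *
s=get_state();print(s["position"],s["ee_rot"],s["width"])
for n in("top","scene"):
    im=get_image(n)
    for q,z in(("drawer_handle",.079),("soap_long",.125),("soap_short",.125),("wood_stub",.125),("drawer_floor",.024)):
        for r in place_of(q,im)[:1]:print(n,q,round(r["score"],2),px2w(im,r["point"],z).round(3))
```

```text
[ 0.49237928 -0.02337591  0.21799602] [ 5.94158482e-04  9.99543410e-01  3.02094528e-02 -8.48187283e-05] 0.07182720897500358
top soap_long 0.97 [ 0.458 -0.026  0.125]
top soap_short 0.66 [ 0.597 -0.02   0.125]
top wood_stub 0.88 [ 0.592 -0.16   0.125]
scene drawer_handle 0.65 [0.538 0.302 0.079]
scene soap_short 0.92 [ 0.601 -0.026  0.125]
scene wood_stub 0.85 [ 0.598 -0.156  0.125]
scene drawer_floor 0.92 [0.532 0.142 0.024]
```

Call:
apply_moves --deltas '[72,-31,-2,0,0,72,-31,-2,20,0,72,-31,-2,40,0,72,-31,-2,58,0,72,-31,-2,71,0,0,-31,-2,71,0,0,-31,-2,71,0,0,-31,-2,71,0,0,-31,-2,71,0,0,-31,-2,71,0]' --squeeze 35

```text
clock: 8.8
position: [0.4617, -0.0207, 0.148]
ee_rot: [0.0, 0.999, 0.032, 0.001]
contact_force: [-0.3, -0.3, -2.2]
width: 0.0493
gripper_force: 37.5
```

Call:
apply_moves --deltas '[0,0,0,-20,0,0,0,0,-45,-7,0,1,-20,-50,-14,0,2,-45,-50,-21,0,4,-70,-50,-28,0,6,-95,-50,-35,0,7,-120,-50,-42,0,8,-140,-50,-49,0,9,-155,-50,-56,0,9,-160,-50,-63,0,9,-160,-50,-70,0,9,-160,-50,-77]'

```text
clock: 9.8
position: [0.4599, 0.1404, 0.1977]
ee_rot: [0.0, 0.76, 0.65, 0.0]
contact_force: [0.0, -0.1, -1.8]
width: 0.0493
gripper_force: 37.5
```

Call:
apply_moves --deltas '[0,0,0,0,-7,0,0,0,0,-8,0,0,0,0,-8]'

```text
clock: 10.05
position: [0.46, 0.1397, 0.1976]
ee_rot: [0.0, 0.716, 0.698, 0.0]
contact_force: [-1.0, 0.1, -1.0]
width: 0.0492
gripper_force: 37.5
```

Run:
```python
from h import *
s=get_state();print(s["position"],s["width"]);print(q2R(s["ee_rot"]).round(3))
```

```text
[0.46000694 0.13967873 0.1975934 ] 0.04920009611272184
[[ 0.025  1.     0.001]
 [ 1.    -0.025  0.   ]
 [ 0.     0.001 -1.   ]]
```

Call:
apply_moves --deltas '[0,3,5,35,0,0,3,5,70,0,0,3,5,100,0,0,3,5,122,0,0,3,5,136,0,0,3,5,136,0,58,3,5,136,0,58,3,5,136,0,58,3,5,136,0,58,3,5,110,0,58,3,5,75,0,58,3,5,40,0]'

```text
clock: 11.05
position: [0.4648, 0.1425, 0.1592]
ee_rot: [0.0, 0.715, 0.699, 0.0]
contact_force: [1.0, -1.1, -0.6]
width: 0.0576
gripper_force: 0.0
```

Call:
apply_moves --deltas '[58,0,0,-35,-6,72,0,0,-65,-13,72,-20,18,-65,-20,72,-48,40,-65,-27,72,-76,64,-65,-34,72,-104,88,-65,-41,72,-130,110,-65,-48,72,-150,126,-65,-55,72,-164,138,-65,-62,72,-164,138,-65,-66,72,-164,138,-65,-66]'

```text
clock: 11.97
position: [0.6002, -0.0259, 0.2235]
ee_rot: [0.001, 0.22, 0.976, 0.0]
contact_force: [-0.4, -0.2, -0.4]
width: 0.0718
gripper_force: 0.0
```

Run:
```python
from h import *
s=get_state();print(s["position"],s["width"]);print(q2R(s["ee_rot"]).round(3))
im=get_image("scene");save(im,"s3.png")
im=get_image("top");save(im,"t3.png")
```

```text
[ 0.60015328 -0.0258511   0.22354684] 0.07182591750267467
[[-0.903  0.429  0.002]
 [ 0.429  0.903 -0.   ]
 [-0.002  0.001 -1.   ]]
```

View pics/s3.png

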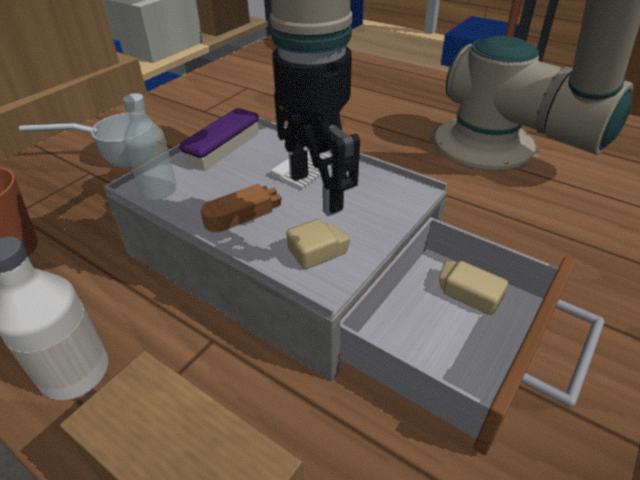

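The long soap lies flat in the drawer at (475,285), and the gripper is over the short soap at (315,243).

Call:
apply_moves --deltas '[72,1,0,30,0,72,1,0,52,0,72,1,0,68,0,72,1,0,76,0,0,1,0,76,0,0,1,0,76,0,0,1,0,76,0,0,1,0,76,0,0,1,0,76,0,0,1,0,76,0]' --squeeze 35

```text
clock: 12.9
position: [0.5988, -0.0242, 0.1471]
ee_rot: [0.001, 0.219, 0.976, 0.0]
contact_force: [-0.2, -0.2, 1.3]
width: 0.0493
gripper_force: 37.2
```

Call:
apply_moves --deltas '[0,0,0,-20,0,0,0,0,-50,7,0,8,18,-50,14,0,18,41,-50,21,0,29,65,-50,28,0,40,90,-50,35,0,51,115,-50,42,0,60,135,-50,49,0,66,148,-50,56,0,68,153,-50,63,0,68,153,-50,66,0,68,153,-50,66]'

```text
clock: 13.9
position: [0.6022, 0.1439, 0.1964]
ee_rot: [0.0, 0.715, 0.699, 0.0]
contact_force: [1.4, -0.0, -0.8]
width: 0.05
gripper_force: 36.8
```

Call:
apply_moves --deltas '[0,0,-1,35,0,0,0,-1,70,0,0,0,-1,100,0,0,0,-1,122,0,0,0,-1,134,0,0,0,-1,134,0,58,0,-1,134,0,58,0,-1,134,0,58,0,-1,134,0,58,0,-1,110,0,58,0,-1,75,0,58,0,-1,40,0]'

```text
clock: 14.9
position: [0.6009, 0.1431, 0.1579]
ee_rot: [-0.0, 0.715, 0.699, -0.0]
contact_force: [0.6, 0.4, 0.3]
width: 0.0579
gripper_force: 0.0
```

Call:
apply_moves --deltas '[65,0,0,-35,-6,65,-10,0,-65,-13,65,-45,0,-65,-20,65,-82,0,-65,-27,65,-119,0,-65,-34,65,-156,0,-65,-41,65,-193,0,-65,-48,65,-230,0,-65,-55,65,-262,0,-65,-62,65,-286,0,-65,-67,65,-301,0,-65,-67,65,-301,0,-65,-67]'

```text
clock: 15.9
position: [0.5946, -0.1609, 0.2225]
ee_rot: [0.001, 0.213, 0.977, -0.001]
contact_force: [-0.6, -0.5, -0.3]
width: 0.0649
gripper_force: 0.0
```

Run:
```python
from h import *
s=get_state();print(s["position"],s["width"]);print(q2R(s["ee_rot"]).round(3))
im=get_image("scene");save(im,"s4.png")
for r in place_of("wood_stub",im)[:1]:print(r["score"],px2w(im,r["point"],.125))
```

```text
[ 0.59458171 -0.16090757  0.22247409] 0.06490610670286583
[[-0.909  0.417  0.002]
 [ 0.417  0.909 -0.002]
 [-0.003 -0.001 -1.   ]]
0.57 [ 0.59536178 -0.15662764  0.125     ]
```

View pics/s4.png

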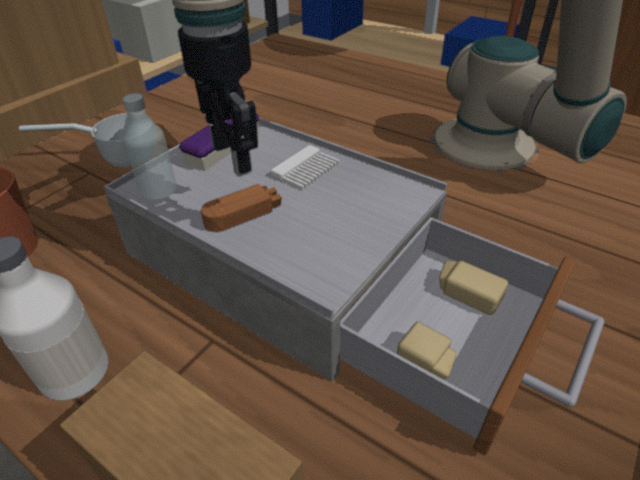

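Both soaps lie flat in the drawer, at (475,285) and (427,350), and the gripper is above the stub at (240,208).

Call:
apply_moves --deltas '[65,1,2,30,0,65,1,2,52,0,65,1,2,68,0,65,1,2,76,0,0,1,2,76,0,0,1,2,76,0,0,1,2,76,0,0,1,2,76,0,0,1,2,76,0,0,1,2,76,0,0,1,2,76,0]' --squeeze 40

```text
clock: 16.92
position: [0.5947, -0.1556, 0.1461]
ee_rot: [0.001, 0.211, 0.978, -0.0]
contact_force: [0.9, 0.5, 2.9]
width: 0.0392
gripper_force: 42.2
```

Call:
apply_moves --deltas '[0,0,0,-20,0,0,0,0,-50,7,0,15,21,-50,14,0,37,51,-50,21,0,59,81,-50,28,0,81,111,-50,35,0,103,141,-50,42,0,125,172,-50,49,0,147,203,-50,56,0,167,230,-50,63,0,180,248,-50,67,0,180,248,-50,67]'

```text
clock: 17.92
position: [0.5309, 0.1489, 0.1954]
ee_rot: [-0.001, 0.715, 0.7, 0.001]
contact_force: [-0.2, 0.5, -0.3]
width: 0.0389
gripper_force: 41.9
```

Call:
apply_moves --deltas '[0,0,0,10,0,0,0,0,20,0]'

```text
clock: 18.08
position: [0.5329, 0.1442, 0.175]
ee_rot: [0.001, 0.715, 0.699, 0.0]
contact_force: [0.7, 0.0, -0.4]
width: 0.0392
gripper_force: 41.9
```

Call:
apply_moves --deltas '[0,0,0,35,0,0,0,0,65,0,0,0,0,90,0,0,0,0,106,0,0,0,0,106,0,48,0,0,106,0,48,0,0,106,0,48,0,0,106,0,48,0,0,85,0,48,0,0,50,0,48,0,0,15,0,48,0,0,-20,0]'

```text
clock: 19.08
position: [0.5325, 0.1446, 0.1981]
ee_rot: [0.001, 0.715, 0.699, 0.001]
contact_force: [1.0, -0.1, 0.1]
width: 0.048
gripper_force: 0.0
```

Call:
apply_moves --deltas '[30,35,0,-40,7,20,75,0,-40,14,0,115,0,-40,21,0,155,0,-40,28,0,185,0,-40,35,0,205,0,-40,42,0,205,0,-40,49,0,205,0,-40,56,0,205,0,-40,63,0,205,0,-40,70,0,205,0,-40,77,0,205,0,-40,84]'

```text
clock: 20.08
position: [0.5373, 0.3498, 0.237]
ee_rot: [-0.001, 0.999, 0.038, 0.001]
contact_force: [0.6, -0.0, -0.1]
width: 0.0001
gripper_force: 0.0
```

Run:
```python
from h import *
s=get_state();print(s["position"],s["width"]);print(q2R(s["ee_rot"]).round(3))
im=get_image("top")
for r in place_of("drawer_handle",im)[:1]:print(r["score"],px2w(im,r["point"],.079))
for q in("lint_scraper","soap_long","wood_stub"):
    for r in place_of(q,im)[:1]:print(r["score"],px2w(im,r["point"],.125 if q[0]=="l" else .024))
im=get_image("scene");save(im,"s5.png")
```

```text
[0.53734957 0.34976881 0.23701673] 9.449635812604618e-05
[[ 0.997  0.076  0.003]
 [ 0.076 -0.997  0.001]
 [ 0.003 -0.001 -1.   ]]
0.66 [0.53792982 0.30243648 0.079     ]
0.77 [ 0.45318273 -0.14948434  0.125     ]
0.84 [0.52727333 0.13904852 0.024     ]
```

View pics/s5.png

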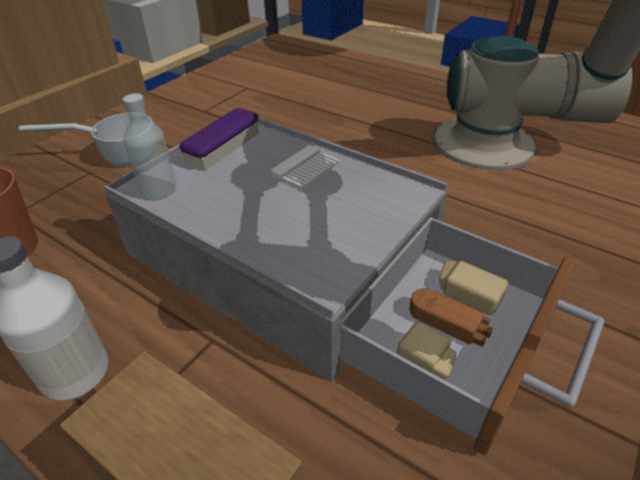

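All three scraps lie low in the drawer: soaps at (475,285) and (427,350), stub at (450,315). The scraper, brush and bottle are in place. Next I lower the closed fingers outside the bar and push it shut.

Call:
apply_moves --deltas '[0,0,3,35,3,0,0,3,70,6,0,0,3,105,6,0,0,3,135,6,0,0,3,152,6,0,0,3,158,6,0,0,3,158,6]'

```text
clock: 20.97
position: [0.5364, 0.3461, 0.0756]
ee_rot: [0.001, 1.0, -0.011, -0.002]
contact_force: [0.7, 0.2, 0.1]
width: -0.0001
gripper_force: 0.0
```

Call:
apply_moves --deltas '[0,0,5,0,0,0,0,12,0,0,0,0,22,0,0,0,0,34,0,0,0,0,46,0,0,0,0,58,0,0,0,0,70,0,0,0,0,82,0,0,0,0,94,0,0,0,0,106,0,0,0,0,116,0,0,0,0,124,0,0]'

```text
clock: 21.97
position: [0.5343, 0.221, 0.0771]
ee_rot: [0.0, 1.0, -0.012, -0.0]
contact_force: [0.9, 2.5, 1.6]
width: -0.0002
gripper_force: 1.4
```

Call:
apply_moves --deltas '[0,0,10,0,0,0,0,20,0,0,0,0,30,0,0,0,0,40,0,0,0,0,50,0,0,0,0,58,0,0,0,0,64,0,0,0,0,68,0,0,0,0,71,0,0,0,0,73,0,0,0,0,75,0,0]'

```text
clock: 22.88
position: [0.5324, 0.1476, 0.0771]
ee_rot: [-0.0, 1.0, -0.011, -0.0]
contact_force: [0.3, 2.0, -0.1]
width: -0.0001
gripper_force: 1.1
```

Call:
apply_moves --deltas '[0,0,2,0,0,0,0,4,0,0,0,0,6,0,0]'

```text
clock: 23.13
position: [0.5323, 0.1417, 0.0771]
ee_rot: [0.0, 1.0, -0.011, -0.0]
contact_force: [-1.0, 2.8, 0.4]
width: -0.0001
gripper_force: 1.1
```

Run:
```python
from h import *
s=get_state();print(s["position"],s["contact_force"])
im=get_image("scene");save(im,"s6.png")
for r in place_of("drawer_handle",im)[:1]:print(r["score"],px2w(im,r["point"],.079))
```

```text
[0.53226168 0.14167153 0.07712031] [-0.98662634  2.76751169  0.35406052]
0.79 [0.53029912 0.12103266 0.079     ]
```

View pics/s6.png

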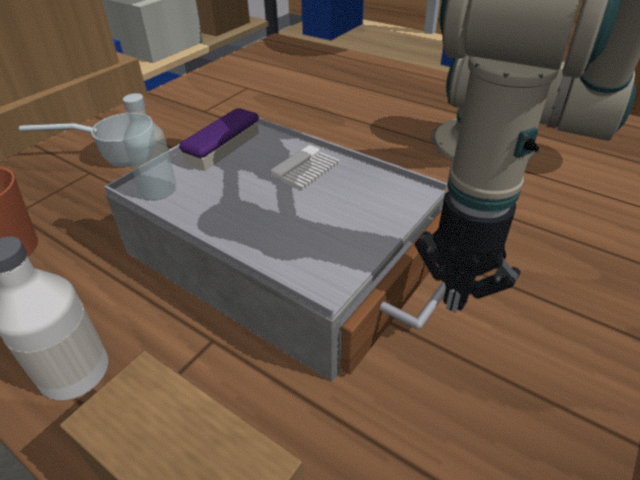

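The front at (385,320) almost meets the bench, and the contact force is still only friction, so I keep pushing in small steps.

Call:
apply_moves --deltas '[0,0,2,0,0,0,0,4,0,0,0,0,4,0,0]'

```text
clock: 23.48
position: [0.5323, 0.1403, 0.0772]
ee_rot: [-0.003, 1.0, -0.013, -0.0]
contact_force: [-0.4, 11.2, -1.1]
width: -0.0004
gripper_force: 5.3
```

Call:
apply_moves --deltas '[0,0,2,0,0,0,0,4,0,0,0,0,4,0,0]'

```text
clock: 23.73
position: [0.5323, 0.14, 0.0773]
ee_rot: [-0.006, 1.0, -0.014, 0.0]
contact_force: [-1.1, 21.6, -1.0]
width: -0.0001
gripper_force: 10.8
```

Call:
apply_moves --deltas '[0,0,2,0,0,0,0,4,0,0,0,0,4,0,0]'

```text
clock: 23.98
position: [0.5323, 0.1398, 0.0774]
ee_rot: [-0.01, 1.0, -0.015, 0.0]
contact_force: [-1.6, 33.8, -3.1]
width: -0.0002
gripper_force: 16.5
```

The force climbs without any motion, so the drawer is shut against its stop. I back off, lift clear and check.

Call:
apply_moves --deltas '[0,0,-20,0,0,0,0,-45,0,0,0,0,-60,-20,0,0,0,-60,-55,0,0,0,-60,-90,0,0,0,-60,-125,0,0,0,-60,-160,0,0,0,-60,-160,0,0,0,-60,-160,0]'

```text
clock: 24.73
position: [0.5351, 0.1895, 0.2399]
ee_rot: [-0.0, 1.0, -0.011, 0.003]
contact_force: [-0.1, 0.4, -1.5]
width: -0.0002
gripper_force: 0.0
```

Run:
```python
from h import *
s=get_state();print(s["position"],s["contact_force"])
for n in("top","scene"):
    im=get_image(n);save(im,n+"7.png")
    for q,z in(("drawer_handle",.079),("lint_scraper",.125),("brush",.125),("bottle",.125)):
        for r in place_of(q,im)[:1]:print(n,q,r["score"],px2w(im,r["point"],z).round(3))
```

```text
[0.5350601  0.18945064 0.23990264] [-0.05904215  0.38059386 -1.50596759]
top drawer_handle 0.76 [0.535 0.122 0.079]
top lint_scraper 0.85 [ 0.455 -0.15   0.125]
top brush 0.79 [ 0.468 -0.305  0.125]
top bottle 0.57 [ 0.619 -0.305  0.125]
scene drawer_handle 0.87 [0.528 0.121 0.079]
scene lint_scraper 0.78 [ 0.453 -0.152  0.125]
scene brush 0.76 [ 0.473 -0.3    0.125]
scene bottle 0.87 [ 0.625 -0.299  0.125]
```

View pics/scene7.png

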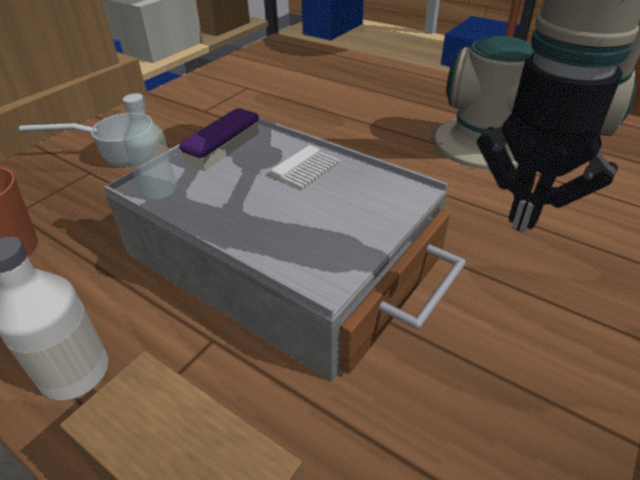

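The drawer front sits flush against the bench. The handle is at y = 0.121, and it was at 0.302 with the drawer fully out, so it has moved its full 0.18 m of travel. The items to be left on the tray have not moved.

```bash
python3 -c "
from rig import *
print(sign_off())"
```

```text
the job is handed in; nothing more can be done
None
```

I put both soap ends and the wooden stub in the scrap drawer, pushed it fully shut, left the scraper, brush and bottle where they were, and handed the job in at about 25 s of the 72 s allowed; no verdict came back.

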